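Feel for the release groove of the strip reader and pop its hatch

TASK

The low white strip reader on the worktop is shut. Run a fingertip gently along the top of its grey front edge to find the release groove, then press the plate at the bottom of the groove fully home so that the hatch pops ajar, and take the finger away. Do not touch the hatch itself, pick nothing up, and leave the cup, the dropper bottle and the test cassette beside the reader where they are.

Things in the scene. Friction and masses are not known exactly. Their poses are not given: they have to be found in the camera images.
- reader: White strip reader, a low bench box fixed to the worktop, 86 mm deep (x), 242 mm long (y), 46 mm high; origin at the centre of its underside, x to its back, y to its left. The front half of its top is a flat grey edge strip: x -42 to -1 mm, y -112.5 to 112.5 mm, top at z 46 mm, between white end cheeks 6 mm thick and as high. The hatch lies behind it.
- edge_mid (a point): Point at the height of the strip's top, half-way along it, 15 mm behind its front face; run the fingertip through it along the reader's y. The strip is a row of five grey pieces, each 45 mm long (centres -90, -45, 0, 45, 90 mm from this point). Four are flat and solid; one, a different one each time (perhaps this one), is the release groove.
- edge_left (a point): The same line at the strip's left (+y) end. The groove, wherever it is: 42 mm long (y), open to the front, running 31 mm back to a wall 10 mm thick; 14 mm deep below the strip's top down to the release plate, its floor, of the same grey.
- edge_right (a point): The same line at the strip's right end (-y end).
- release (a joint): How far the release plate (40 x 27 mm, top at z 32 mm when up, centred 25.5 mm in front of the reader's origin line) is pressed down: 0 up (start), 0.007 m fully home at its stop. It resists with about 4.5 N throughout, some 6 N moves it, and it stays where it is left. All else is rigid. The value does not tell where along the edge it is.
- hatch: White hatch with two dark windows over the back half of the reader, 36 x 226 x 5 mm, hinged at the back; origin on the hinge line, 43.5 mm above the worktop; shut, it lies level with the edge strip. A linkage lifts it as the plate sinks: fully pressed, its front edge is up about 10 mm (tilt 0.27 rad) and stays so.
- cup: Sample cup with lid, 52 mm across, 50 mm high, loose, about 180 mm to the left of the reader's centre; origin at the centre of its underside.
- dropper: Small dropper bottle with a red cap, 29 mm across, 78 mm high, loose, about 180 mm to the right of the reader's centre; origin at the centre of its underside.
- card: Test cassette, a white card 20 x 70 x 5 mm lying loose on the worktop in front of the reader, 25 to 32 mm clear of its front face; origin at the centre of its underside.
Not all that is in view belongs to the job. What is meant by the cup is not purple, and is the smaller of those in its own colour.

How it is judged (in metres and radians):
On the way:
1. a fingertip presses the release plate home (value of joint release above 0.0055 m and contact force between the fingers and anything else above 0.5 N), for 0.05 s.
At the end, for the whole second after the job is handed in: The release plate is down by more than 5.5 of its 7 mm, the hatch stands ajar by more than 0.2 rad, and the cup, the bottle and the cassette are at rest within 15 mm of where they stood (value of joint release above 0.0055 m and angle between hatch's own z axis and vertical above 0.2 rad and linear speed of each of cup, dropper, card below 0.02 m/s and distance of each of cup, dropper, card from where it was at the start of the episode below 0.015 m); the robot touches nothing.
It fails at once if the sample cup is moved by more than 15 mm or lifted (distance of cup from where it was at the start of the episode above 0.015 m).
It fails at once if the dropper bottle is moved by more than 15 mm or lifted (distance of dropper from where it was at the start of the episode above 0.015 m).
It fails at once if the test cassette is moved by more than 15 mm or lifted (distance of card from where it was at the start of the episode above 0.015 m).
It fails at once if the hatch is touched with more than 3 N (contact force between any of the arm, the fingers and hatch above 3 N).
It fails at once if the fingers press on anything with more than 60 N (contact force between the fingers and anything else above 60 N).
It also fails if it takes over 64 s, if anything falls off the work surface, if the arm or the gripper's body presses on something with over 40 N, if the wrist force passes 120 N, or if a joint passes its speed limit or range.

ROBOT

A 7-joint arm with a two-finger parallel gripper is mounted at the origin on a cart in front of the work surface, level with it; the furniture and walls round the work are solid. World frame = base frame: x ahead of the robot, y to its left, z up, the work surface at z = 0. Lengths are in mm, angles in degrees, forces in N, time in s.
With the tool pointing down it reaches from about 400 to 925 mm from the base axis. Payload 4.1 kg.
Tool frame: the origin (TCP) lies at the very end of the fingers, on their centre line; the grasp point (between the pads) lies 19 mm behind it; z points along the fingers, y is the direction in which the jaws open and shut (so a half turn about z gives the same grasp; the last joint's range is limited). The gripper opens to 85 mm and grips with 20 to 120 N. Pads are 22 mm wide; open, the fingers measure 114 mm over their backs; the gripper's body (76 mm by 85 mm) begins 54 mm behind the grasp point. The pads swing forward as they close: fully open they stand 13 mm farther back than shut.
Start: joints at [-77.006, 22.827, 2.584, 88.041, -1.071, 69.15, -2.905], TCP at [208.023, 615.849, 231.347] pointing down, gripper open.
Joint ranges: [-161.44, 161.44], [-28.35, 127.94], [-78.24, 83.42], [0, 140.83], [-78.03, 258.03], [13.02, 114.36], [-168.23, 168.23]. Speed limits (degrees/s): [147.25, 147.25, 180, 180, 180, 180, 180].

INTERFACE

Orientations are given as [roll, pitch, yaw] about the fixed x, y, z axes, in that order (R = Rz(yaw) Ry(pitch) Rx(roll)).
In Python, from station import manip, cams gives the robot as it stands.
- The arm moves only by the tool move_arm, never from a script. Its argument "steps" is one flat list of numbers, 7 for each row, row after row: the shift along the tool's x, y, z in m, then the turn, a rotation vector about the tool's x, y, z in rad, then the opening in per cent of the stroke, from 0 (shut) to 100 (fully open). In form: [dx, dy, dz, wx, wy, wz, claw, dx, dy, dz, wx, wy, wz, claw, ...]. A call has 1 to 5 rows; each row shifts and turns the commanded pose from where the row before left it, along the tool's axes as they then stand; what a row does not reach is not made up. A row lasts 1/10 s, in which the tool goes at most 50 mm and 8.59 degrees, less where a joint would pass 70% of its speed; a pose out of reach is approached as far as the arm can. A call is refused whole if a number of a shift passes 0.05 or a number of a turn 0.15, either way. A call with a gripper value outside its range is refused whole. The fingers move at their own pace and stop on an object; the grip force is fixed at half the most. Time passes only in rows, so rows that do not move let the fingers close. It gives the time, the measured TCP pose, the force and the opening at its end, in the units of the state.
- manip.observe(): the state, without advancing time (a new reading comes with each control period).
- cams.grab_frame(name): name is "scene" or "top" or "wrist"; returns the picture (384x512x3 uint8, blue, green, red); there is no depth.
- cams.camera_info(name): a dict with "camera_matrix" (3x3 intrinsics, pixels), "origin" and "rotation" of the camera in the world. Camera axes: x right, y down, z forward; pixel columns grow to the right and rows downward; lengths in mm; the calibration is good to about 2 mm. A picture is of the moment at which its call begins: read the wrist's pose just before it. camera_info takes no time and is no camera call; for the wrist camera it gives the pose at the moment of the call.
- manip.job_done(): hands the job in, once; it reports no verdict.
The state is a dict: "t": time; "q": joint angles; "joint_velocities": joint speeds; "joint_efforts": joint torques, N m; "position": TCP position; "tcp_rot": TCP orientation; "contact_force": force on the tool from outside, world axes, zero at the start; "wrist_torque": the same for the moment, N m; "finger_gap": opening from 0.0 (shut) to 1.0 (fully open).
Only numpy, scipy, OpenCV 4.12 (cv2) and the standard library are available. Lean on these libraries where they do the work, as an engineer would, in place of code of your own. Each camera call takes 0.05 s, during which the arm holds its last target.

## Working session

There is one attempt and no reset: what is moved stays moved. The work goes in short steps, Python scripts to look and compute and a tool call to move; the robot and the scene stay as the last step left them, time stands still between calls to the robot, and variables do not carry over. Pictures are saved under pics/ and viewed, and the job is handed in when it is done.

Besides the shell and the picture viewer there is one more tool, called after "Call:" as name(argument=value, ...) on one line, values as JSON. move_arm: Moves the arm, as the interface text tells. Its arguments: {"type":"object","properties":{"steps":{"type":"array","items":{"type":"number"}}},"required":["steps"]}

```bash
mkdir -p pics
python3 - <<'E'
from station import manip, cams
import cv2
for n in ("scene","top","wrist"):
    i=cams.camera_info(n); im=cams.grab_frame(n); cv2.imwrite(f"pics/{n}0.png",im)
    print(n,i)
s=manip.observe();print(s)
E
```

```text
scene {'camera_matrix': array([[368.95608171,   0.        , 253.33653931],
       [  0.        , 368.95608171, 197.71419086],
       [  0.        ,   0.        ,   1.        ]]), 'origin': array([  43.87850321, -421.84294226,  713.53732579]), 'rotation': array([-140.60860535,    0.5704838 ,  -51.57988734])}
top {'camera_matrix': array([[414.76280269,   0.        , 250.70424865],
       [  0.        , 414.76280269, 189.47080427],
       [  0.        ,   0.        ,   1.        ]]), 'origin': array([ 338.30305233,  -72.26178831, 1156.61163441]), 'rotation': array([-173.75024732,    0.45070344,  -89.55109767])}
wrist {'camera_matrix': array([[327.15730848,   0.        , 258.56357268],
       [  0.        , 327.15730848, 195.8957606 ],
       [  0.        ,   0.        ,   1.        ]]), 'origin': array([132.51442285, 641.31145618, 372.82329232]), 'rotation': array([1.61370017e+02, 4.76420258e-02, 7.13746999e+01])}
{'t': 0.15, 'q': array([-77.00436632,  22.86076421,   2.58170877,  88.0969395 ,
        -1.0712374 ,  69.15206958,  -2.90442613]), 'joint_velocities': array([ 0.08941118, -0.09212148, -0.01014791, -0.18936338, -0.0415199 ,
       -0.04364457, -0.01439324]), 'joint_efforts': array([ 2.06817436e-03, -4.75561810e+01,  1.36688199e+00, -2.54514974e+01,
        1.17893380e-02,  6.50012138e-03,  3.19612198e-06]), 'position': array([207.8819614 , 615.34494427, 230.52362588]), 'tcp_rot': array([-1.79914624e+02,  6.49853004e-03,  1.61338005e+02]), 'contact_force': array([0.24615369, 0.4539847 , 0.62666245]), 'wrist_torque': array([-0.01333323, -0.01166074, -0.00578706]), 'finger_gap': 0.9983613953422722}
```

View pics/scene0.png

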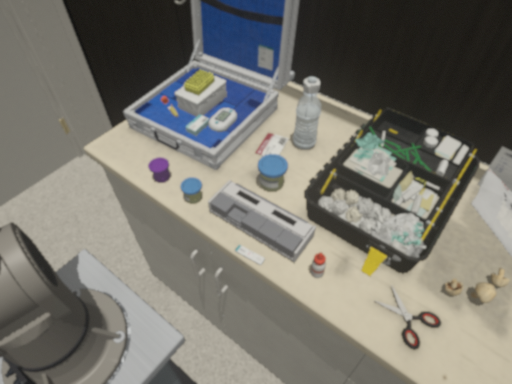

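View pics/top0.png

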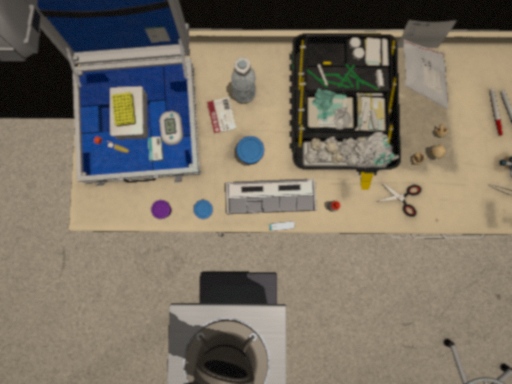

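View pics/wrist0.png

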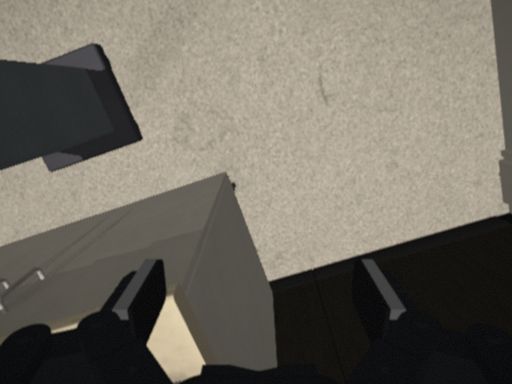

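The top view shows the reader at about (270,197). There are three cup-like things in it: purple (161,209), small blue (203,209) and large blue (249,150). The small blue one fits: it is not purple, it is the smaller of the two blue ones, and it stands left of the reader. The dropper is at (334,206) and the card at (282,226). I'll confirm with an enlarged crop.

Run:
```python
import cv2,numpy as np
t=cv2.imread("pics/top0.png")[170:240,180:350]; s=cv2.imread("pics/scene0.png")[170:280,170:335]
cv2.imwrite("pics/topc.png",cv2.resize(t,None,fx=4.6,fy=4.6,interpolation=cv2.INTER_CUBIC))
cv2.imwrite("pics/scenec.png",cv2.resize(s,None,fx=4.8,fy=4.8,interpolation=cv2.INTER_CUBIC))
```

```text
(no output)
```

View pics/topc.png

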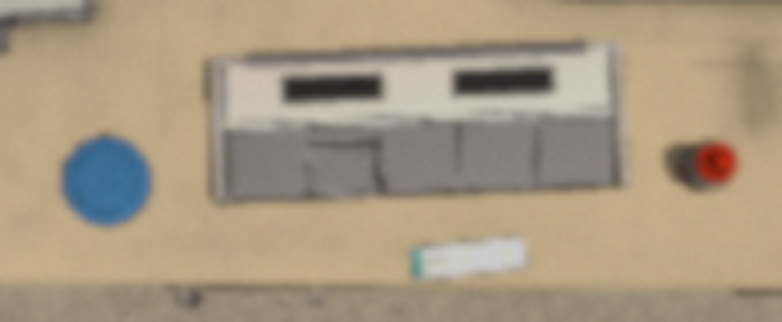

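View pics/scenec.png

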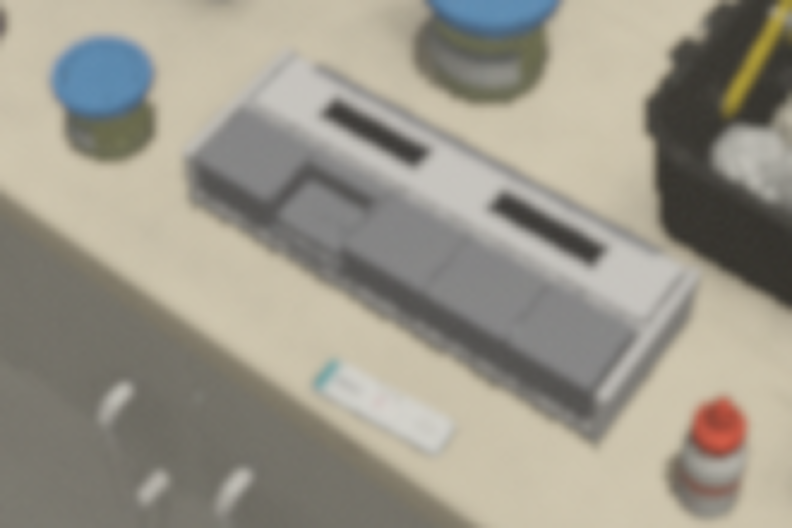

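The crops confirm the small blue-lidded cup, and they show the groove in the second piece from the left (reader y ≈ +45), at about (345,165) in the top crop and (325,210) in the scene crop. Next I'll get the reader pose by casting rays.

```bash
cat > h.py <<'E'
import numpy as np
from scipy.spatial.transform import Rotation as R
def ray(info,uv):
    K=np.array(info['camera_matrix']);d=np.linalg.inv(K)@np.array([uv[0],uv[1],1.])
    return np.array(info['origin']),R.from_euler('xyz',info['rotation'],degrees=True).as_matrix()@d
def onz(info,uv,z):
    o,d=ray(info,uv);return o+d*(z-o[2])/d[2]
def proj(info,P):
    M=R.from_euler('xyz',info['rotation'],degrees=True).as_matrix();c=(np.atleast_2d(P)-info['origin'])@M
    p=c@np.array(info['camera_matrix']).T;return p[:,:2]/p[:,2:]
E
python3 - <<'E'
from h import *
from station import cams
T=cams.camera_info("top");S=cams.camera_info("scene")
def show(n,info,pts,off,sc):
    P=np.array([onz(info,((u+.5)/sc-.5+off[0],(v+.5)/sc-.5+off[1]),46) for u,v in pts]);print(n,P.round(1)[:,:2].tolist())
    e=P[[0,1]]-P[[2,3]]
    # order FL FR BL BR
    l=P[0]+P[2]-P[1]-P[3];print(' yaw',np.degrees(np.arctan2(-l[0],l[1])),'len',np.linalg.norm(P[0]-P[1]),'wid',np.linalg.norm(P[0]-P[2]),'ctr',P.mean(0))
show('top',T,[(228,199),(613,186),(225,130),(611,117)],(180,170),4.6)
show('scene',S,[(190,162),(592,390),(240,108),(637,325)],(170,170),4.8)
f=lambda i,u,v,off,sc,z:print(onz(i,((u+.5)/sc-.5+off[0],(v+.5)/sc-.5+off[1]),z).round(1))
f(T,106,181,(180,170),4.6,50);f(T,715,163,(180,170),4.6,78);f(T,470,257,(180,170),4.6,5)
f(S,103,76,(170,170),4.8,50);f(S,720,405,(170,170),4.8,78);f(S,385,405,(170,170),4.8,5)
print('groove'); f(T,345,168,(180,170),4.6,32);f(S,322,213,(170,170),4.8,32)
E
```

```text
top [[396.4, -5.4], [405.6, -229.4], [436.7, -3.1], [446.0, -228.5]]
 yaw 2.3513140773820105 len 224.1568050535869 wid 40.37608487065568 ctr [ 421.1852207  -116.60288641   46.        ]
scene [[393.1, -5.9], [407.5, -230.6], [433.5, -2.1], [447.7, -227.4]]
 yaw 3.6394514729399416 len 225.2297256403654 wid 40.54601791702139 ctr [ 420.45611322 -116.49490526   46.        ]
[406.1  65.4  50. ]
[ 417.1 -282.6   78. ]
[ 364.8 -148.9    5. ]
[404.7  63.4  50. ]
[ 416.7 -285.3   78. ]
[ 364.6 -148.5    5. ]
groove
[416.  -73.4  32. ]
[416.5 -68.6  32. ]
```

Both views agree. The strip centre is at about (420.8, −116.5), the yaw is about 3°, and the groove plate centre is at about (414.5, −72). I'll turn the tool to yaw 183 (tool y = reader y, tool x = −reader x), shut the fingers, and travel over in an arc.

Call:
move_arm(steps=[0,0,0,0,0,-0.126,0,0,0,0,0,0,-0.126,0,0,0,0,0,0,-0.126,0,-0.04,0,0,0,0,0,0,-0.04,-0.02,0,0,0,0,0])

```text
t: 0.65
position: [286.9, 602.4, 230.7]
tcp_rot: [179.9, -0.1, -176.6]
contact_force: [0.7, 0.5, 0.6]
finger_gap: 0.141
```

Call:
move_arm(steps=[-0.022,-0.044,0,0,0,0,0,-0.022,-0.044,0,0,0,0,0,-0.022,-0.044,0,0,0,0,0,-0.022,-0.044,0,0,0,0,0,-0.022,-0.044,0,0,0,0,0])

```text
t: 1.15
position: [410.9, 384.0, 231.1]
tcp_rot: [-180.0, -0.0, -177.0]
contact_force: [0.7, -0.0, 0.1]
finger_gap: -0.003
```

Call:
move_arm(steps=[-0.012,-0.046,0,0,0,0,0,-0.012,-0.046,0,0,0,0,0,0,-0.048,0,0,0,0,0,0,-0.048,0,0,0,0,0,0,-0.048,0,0,0,0,0])

```text
t: 1.65
position: [446.3, 149.6, 231.2]
tcp_rot: [180.0, 0.0, -177.0]
contact_force: [0.9, -0.6, 0.5]
finger_gap: 0.0
```

Call:
move_arm(steps=[0.0113,-0.0437,0,0,0,0,0,0.0113,-0.0437,0,0,0,0,0,0.0113,-0.0437,0,0,0,0,0,0.0113,-0.0437,0,0,0,0,0,0,0,0.05,0,0,0,0])

```text
t: 2.15
position: [414.8, -30.7, 185.9]
tcp_rot: [179.9, 0.8, -177.5]
contact_force: [1.9, 1.0, -0.1]
finger_gap: -0.0
```

Run:
```python
from station import manip, cams
import cv2
from h import *
s=manip.observe();print(s['position'],s['q'],s['contact_force'])
i=cams.camera_info("wrist");im=cams.grab_frame("wrist");cv2.imwrite("pics/w1.png",im);np.save("w1.npy",i,allow_pickle=True)
```

```text
[414.81240618 -30.74313257 185.90682475] [-26.11401539   0.15655891  24.70392668 122.26660006  -0.16035732
  56.75465825  91.13620708] [ 1.89726662  1.03828866 -0.13953071]
```

View pics/w1.png

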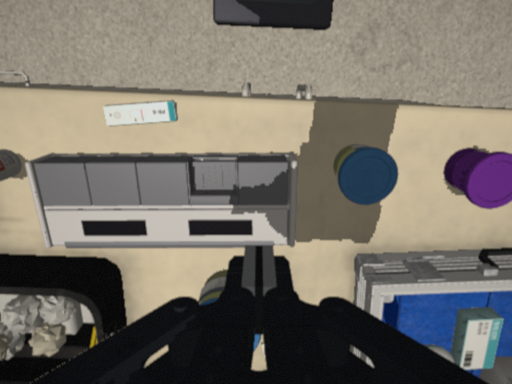

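Run:
```python
import cv2
im=cv2.imread("pics/w1.png")[140:255,20:310]
cv2.imwrite("pics/w1c.png",cv2.resize(im,None,fx=2.75,fy=2.75,interpolation=cv2.INTER_CUBIC))
```

```text
(no output)
```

View pics/w1c.png

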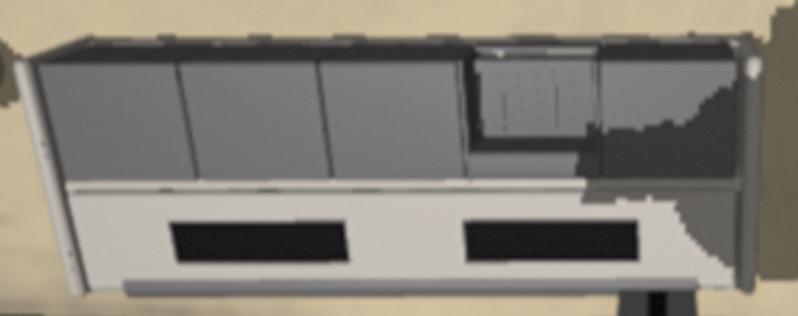

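Run:
```python
from h import *
i=np.load("w1.npy",allow_pickle=True).item()
f=lambda u,v,z:onz(i,((u+.5)/2.75-.5+20,(v+.5)/2.75-.5+140),z)
P=np.array([f(737,61,46),f(38,61,46),f(736,180,46),f(66,181,46)]);print(P.round(1)[:,:2].tolist(),P.mean(0))
l=P[0]+P[2]-P[1]-P[3];print(np.degrees(np.arctan2(-l[0],l[1])),np.linalg.norm(P[0]-P[1]),np.linalg.norm(P[0]-P[2]))
print('groove R,L top',f(463,63,46),f(600,62,46))
print('plate', [f(u,v,32).round(1).tolist() for u,v in((483,52),(596,52),(483,137),(596,137))])
```

```text
[[399.6, -6.0], [409.3, -229.0], [440.3, -3.3], [450.3, -227.3]] [ 424.88614344 -116.39745259   46.        ]
2.514920869505469 223.27255736099946 40.77846332503241
groove R,L top [404.07001606 -93.48391296  46.        ] [401.85033829 -49.71679205  46.        ]
plate [[403.5, -89.6, 32.0], [401.9, -51.9, 32.0], [433.5, -90.2, 32.0], [431.9, -51.2, 32.0]]
```

The wrist view agrees to within about 4 mm in x. The groove is centred at world y ≈ −71.5, x ≈ 414. I'll descend over the leftmost solid piece.

Call:
move_arm(steps=[0,0,0.04,0,0,0,0,0,0,0.04,0,0,0,0,0,0,0.02,0,0,0,0,0,0,0,0,0,0,0,0,0,0,0,0,0,0])

```text
t: 2.7
position: [411.0, -25.0, 81.8]
tcp_rot: [-180.0, -0.0, -177.0]
contact_force: [0.8, -0.6, 0.7]
finger_gap: -0.005
```

Call:
move_arm(steps=[0,-0.001,0.02,0,0,0,0,0,0,0.01,0,0,0,0,0,0,0,0,0,0,0,0,0,0.001,0,0,0,0,0,0,0.001,0,0,0,0])

```text
t: 3.2
position: [411.5, -26.1, 50.1]
tcp_rot: [180.0, 0.1, -177.0]
contact_force: [0.5, -0.3, 0.5]
finger_gap: 0.003
```

Call:
move_arm(steps=[0,0,0.001,0,0,0,0,0,0,0.001,0,0,0,0,0,0,0,0,0,0,0])

```text
t: 3.5
position: [410.7, -26.2, 47.3]
tcp_rot: [180.0, 0.0, -177.0]
contact_force: [0.3, -0.4, -0.2]
finger_gap: -0.003
```

Call:
move_arm(steps=[0,0,0.001,0,0,0,0,0,0,0,0,0,0,0])

```text
t: 3.7
position: [410.6, -26.2, 46.2]
tcp_rot: [180.0, -0.0, -177.0]
contact_force: [-0.0, -1.4, 0.5]
finger_gap: -0.001
```

Call:
move_arm(steps=[0,0,0.001,0,0,0,0,0,0,0,0,0,0,0])

```text
t: 3.9
position: [410.7, -26.2, 46.0]
tcp_rot: [180.0, -0.0, -177.0]
contact_force: [-4.0, 0.5, 10.3]
finger_gap: 0.002
```

The fingertip met the strip at z = 46.0 as expected, with 10 N. I'll ease off a little and slide toward the groove.

Call:
move_arm(steps=[0,0,-0.0005,0,0,0,0,0,-0.005,0,0,0,0,0,0,-0.005,0,0,0,0,0,0,-0.005,0,0,0,0,0])

```text
t: 4.3
position: [412.1, -41.1, 46.1]
tcp_rot: [180.0, 0.1, -177.0]
contact_force: [0.3, 3.1, 5.3]
finger_gap: 0.003
```

Call:
move_arm(steps=[0,-0.005,0,0,0,0,0,0,-0.005,0,0,0,0,0,0,-0.005,0,0,0,0,0,0,0,0,0,0,0,0])

```text
t: 4.7
position: [412.7, -57.3, 45.9]
tcp_rot: [-180.0, 0.1, -177.1]
contact_force: [0.1, 0.1, 2.8]
finger_gap: -0.001
```

Call:
move_arm(steps=[0,-0.005,0,0,0,0,0,0,-0.005,0,0,0,0,0,0,-0.004,0,0,0,0,0,0,0,0,0,0,0,0])

```text
t: 5.1
position: [412.6, -71.1, 45.6]
tcp_rot: [-180.0, -0.0, -177.1]
contact_force: [-0.1, -0.0, -0.3]
finger_gap: -0.005
```

Call:
move_arm(steps=[0,0,0.002,0,0,0,0,0,0,0,0,0,0,0])

```text
t: 5.3
position: [412.7, -70.0, 43.5]
tcp_rot: [180.0, -0.0, -177.0]
contact_force: [-0.4, 0.7, -0.1]
finger_gap: 0.0
```

The force vanished and the tip sank below the strip top, so the groove is found. Going down to the plate.

Call:
move_arm(steps=[0,-0.001,0.003,0,0,0,0,0,0,0.003,0,0,0,0,0,0,0.003,0,0,0,0,0,0,0,0,0,0,0])

```text
t: 5.7
position: [412.6, -71.1, 34.3]
tcp_rot: [180.0, -0.1, -177.0]
contact_force: [0.3, 0.1, 0.2]
finger_gap: -0.0
```

Call:
move_arm(steps=[0,0,0.002,0,0,0,0,0,0,0.002,0,0,0,0,0,0,0.002,0,0,0,0,0,0,0,0,0,0,0])

```text
t: 6.1
position: [413.2, -71.2, 28.7]
tcp_rot: [180.0, 0.0, -177.0]
contact_force: [0.4, 0.1, 0.8]
finger_gap: 0.004
```

Call:
move_arm(steps=[0,0,0.002,0,0,0,0,0,0,0.001,0,0,0,0,0,0,0,0,0,0,0])

```text
t: 6.4
position: [413.1, -71.2, 25.7]
tcp_rot: [180.0, 0.0, -177.0]
contact_force: [0.1, 0.2, 2.1]
finger_gap: 0.002
```

Call:
move_arm(steps=[0,0,0.001,0,0,0,0,0,0,0.001,0,0,0,0,0,0,0,0,0,0,0])

```text
t: 6.7
position: [413.2, -71.2, 24.9]
tcp_rot: [179.9, -0.0, -177.0]
contact_force: [-4.7, 0.7, 19.2]
finger_gap: 0.001
```

The tip reached a hard stop at z = 24.9 (7 mm below 32) with 19 N, so the plate is home. Withdrawing straight up and checking.

Call:
move_arm(steps=[0,0,-0.004,0,0,0,0,0,0,-0.01,0,0,0,0,0,0,-0.02,0,0,0,0,0,0,-0.04,0,0,0,0,0,0,-0.04,0,0,0,0])

```text
t: 7.2
position: [412.0, -71.4, 138.7]
tcp_rot: [-180.0, -0.1, -177.0]
contact_force: [0.5, 0.5, -0.0]
finger_gap: 0.003
```

Call:
move_arm(steps=[0,0.04,-0.04,0,0,0,0,0,0.05,0,0,0,0,0,0,0.05,0,0,0,0,0,0,0.05,0,0,0,0,0,0,0,0,0,0,0,0])

```text
t: 7.7
position: [402.7, 120.7, 173.8]
tcp_rot: [179.8, 0.1, -176.4]
contact_force: [-0.3, -1.0, -0.1]
finger_gap: 0.002
```

Run:
```python
from station import manip, cams
import cv2
from h import *
s=manip.observe();print(s['position'],s['contact_force'])
a=cams.grab_frame("scene")[150:280,150:345];b=cams.grab_frame("top")[170:240,180:350]
cv2.imwrite("pics/s2.png",cv2.resize(a,None,fx=4.1,fy=4.1,interpolation=cv2.INTER_CUBIC))
cv2.imwrite("pics/t2.png",cv2.resize(b,None,fx=4.6,fy=4.6,interpolation=cv2.INTER_CUBIC))
```

```text
[402.69164322 120.7341635  173.7518429 ] [-0.26719911 -0.9735698  -0.10877011]
```

View pics/s2.png

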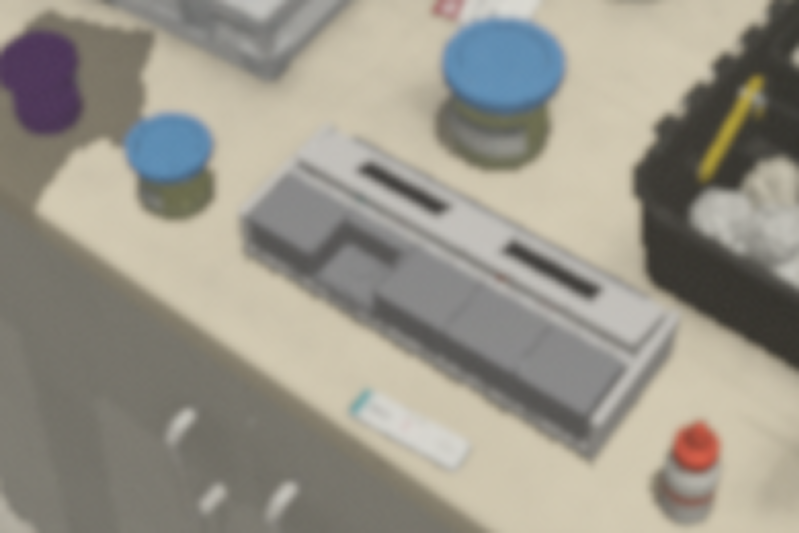

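View pics/t2.png

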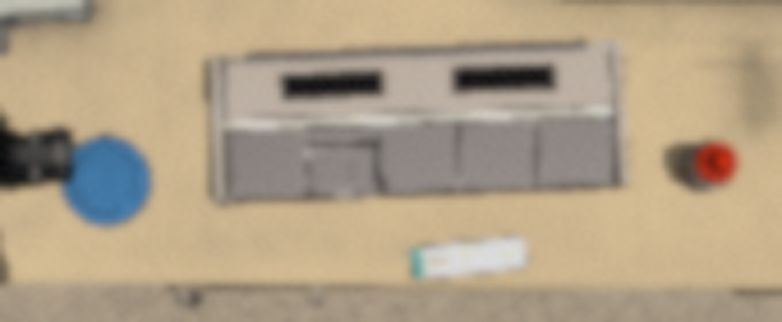

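The scene view shows the hatch ajar, with a dark gap along its front edge from about (305,170) to (635,350). The groove floor has sunk. In the top view the cup (106,181), bottle (715,163) and card (470,257) are at their starting pixels. I'll let the arm settle, then hand in.

Call:
move_arm(steps=[0,0,0,0,0,0,0,0,0,0,0,0,0,0,0,0,0,0,0,0,0])

```text
t: 8.1
position: [403.4, 112.7, 173.1]
tcp_rot: [-180.0, -0.0, -177.2]
contact_force: [0.5, 0.3, 0.5]
finger_gap: -0.0
```

Run:
```python
from station import manip
print(manip.observe()['contact_force'],manip.job_done())
```

```text
the job is handed in; nothing more can be done
[0.52117022 0.32174545 0.47950613] None
```

I pressed the release plate fully home, the hatch popped ajar, and I took the finger away and handed the job in at about 8 s. No verdict is reported on hand-in.

- **Finding the groove:** The cameras showed it in the second piece from the left. I only ran the shut fingertips from the leftmost piece into it, not along the whole strip. Contact was at z = 46.0 mm, with about 10 N at first touch and 3–5 N while sliding. The force dropped to zero over the groove.
- **Pressing:** The plate went down to a hard stop at z = 24.9 mm, 7 mm below its raised position, with about 19 N at the stop. The force stayed low (0.8–2 N) at the pauses on the way down, below the stated 4.5 N resistance.
- **Last checks:** The pictures show the hatch ajar, the groove floor sunk, and the cup, dropper bottle and cassette at their starting pixels. The force on the tool was at noise level.
- **Not checked:** I judged the hatch opening by eye and did not measure its angle. The camera estimates of the reader's x position differed by about 4 mm; I aimed near the middle of that range and met no side contact.

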